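# Start the wash line from the push-button boxes

### The job

Start up the wash line: with a fingertip, lightly press in the round button (pump), then the square button (stirrer), then the long narrow bar button (fan), in that order, each all the way in. Do not press the mushroom-headed emergency stop, do not lean hard on any box, and leave the boxes and the jar, plate, cup and paper bundle standing where they are; nothing is to be picked up.

Things in the scene. Friction and masses are not known exactly. Their poses are not given: they have to be found in the camera images.
- round_box: Loose battery-powered push-button box, dark grey, 84 x 84 mm and 50 mm high, about 0.6 kg, on rubber feet, with one white push button in the middle of its top: a round cap, 34 mm in diameter (water pump). Origin: centre of its underside; z up.
- round_top (a point): Centre of the top face of the round button's cap. Out, it stands 20 mm above the box top (70 mm above the table); fully in and let go, 8 mm above the box top. It moves down with the cap.
- round_cap (a joint): How far this cap is pushed in, in m: 0 out, 0.012 fully in. It slides straight down against a steady resistance of about 2.5 N, has no return spring and stays wherever it is left; at 0.012 the stem stops, and pressing on only squeezes a cushion spring under the cap (from about 4 N, 2 N more per mm, up to 7 mm), which lifts the cap back to the 8 mm height when let go; the joint value does not count it. It may start up to 1 mm in. From 8 mm in it counts as pressed in.
- square_box: Loose battery-powered push-button box, dark grey, 84 x 84 mm and 50 mm high, about 0.6 kg, on rubber feet, with one white push button in the middle of its top: a square cap, 46 x 46 mm (stirrer). Origin: centre of its underside; z up.
- square_top (a point): Centre of the top face of the square button's cap. Out, it stands 20 mm above the box top (70 mm above the table); fully in and let go, 8 mm above the box top. It moves down with the cap.
- square_cap (a joint): How far this cap is pushed in, in m: 0 out, 0.012 fully in. It slides straight down against a steady resistance of about 2.5 N, has no return spring and stays wherever it is left; at 0.012 the stem stops, and pressing on only squeezes a cushion spring under the cap (from about 4 N, 2 N more per mm, up to 7 mm), which lifts the cap back to the 8 mm height when let go; the joint value does not count it. It may start up to 1 mm in. From 8 mm in it counts as pressed in.
- bar_box: Loose battery-powered push-button box, dark grey, 84 x 84 mm and 50 mm high, about 0.6 kg, on rubber feet, with one white push button in the middle of its top: a narrow oblong cap, 70 mm along the box's own x and 20 mm along its y (extractor fan). Origin: centre of its underside; z up.
- bar_top (a point): Centre of the top face of the bar button's cap. Out, it stands 20 mm above the box top (70 mm above the table); fully in and let go, 8 mm above the box top. It moves down with the cap.
- bar_cap (a joint): How far this cap is pushed in, in m: 0 out, 0.012 fully in. It slides straight down against a steady resistance of about 2.5 N, has no return spring and stays wherever it is left; at 0.012 the stem stops, and pressing on only squeezes a cushion spring under the cap (from about 4 N, 2 N more per mm, up to 7 mm), which lifts the cap back to the 8 mm height when let go; the joint value does not count it. It may start up to 1 mm in. From 8 mm in it counts as pressed in.
- stop_box: Loose battery-powered push-button box, dark grey, 84 x 84 mm and 50 mm high, about 0.6 kg, on rubber feet, with one white push button in the middle of its top: a mushroom cap, a low dome 70 mm in diameter on a thin stem (emergency stop: leave alone). Origin: centre of its underside; z up.
- stop_top (a point): Centre of the top face of the mushroom button's cap. Out, it stands 20 mm above the box top (70 mm above the table); fully in and let go, 8 mm above the box top. It moves down with the cap.
- stop_cap (a joint): How far this cap is pushed in, in m: 0 out, 0.012 fully in. It slides straight down against a steady resistance of about 2.5 N, has no return spring and stays wherever it is left; at 0.012 the stem stops, and pressing on only squeezes a cushion spring under the cap (from about 4 N, 2 N more per mm, up to 7 mm), which lifts the cap back to the 8 mm height when let go; the joint value does not count it. It may start up to 1 mm in.
- jar: Bystander: closed paint jar, 48 mm in diameter, 60 mm high; origin at the centre of its underside.
- plate: Bystander: white ceramic plate, 150 mm in diameter, 20 mm high; origin at the centre of its underside.
- bundle: Bystander: banded bundle of paper cards, 70 x 110 mm (own x, y), 70 mm high, 0.4 kg; origin at the centre of its underside.
- cup: Bystander: blue ceramic cup without a handle, 72 mm across the rim, 70 mm high; origin at the centre of its underside.
Things that resemble listed ones, but are neither listed nor needed, are in the scene too. What is shaped like the round_box but purple is not meant.

How it is judged:
By the outcome, as a careful person would: the job done as asked, in the order asked, and still so for the second after the job is handed in, with the robot touching nothing.
It also fails if it takes over 58 s, if anything falls off the work surface, if the arm or the gripper's body presses on something with over 40 N, if the wrist force passes 120 N, or if a joint passes its speed limit or range.

### The arm

A 6-joint arm with a two-finger parallel gripper is mounted at the origin on the work surface. World frame = base frame: x ahead of the robot, y to its left, z up, the work surface at z = 0. Lengths are in mm, angles in rad, forces in N, time in s.
With the tool pointing down it reaches from about 300 to 775 mm from the base axis. Payload 14.6 kg.
Tool frame: the origin (TCP) lies between the finger pads; the fingertips stand 19 mm ahead of it and the grasp point (between the pads) is the TCP (manip.tcp_to_tips is the distance from the TCP to the fingertips, in mm); x points along the fingers, z is the direction in which the jaws open and shut, and the axes are right-handed (so a half turn about x gives the same grasp; the last joint's range is limited). The gripper opens to 94 mm and grips with 3 to 60 N. Pads are 16 mm wide; open, the fingers measure 119 mm over their backs; the gripper's body (75 mm by 177 mm) begins 78 mm behind the grasp point.
Start: joints at [-1.202, 0.3, 1.521, -0, 1.321, -0.067], TCP at [232.167, -498.586, 224.446] pointing down, gripper open.
Joint ranges: [-3.03, 3.03], [-0.79, 2.21], [0.23, 2.52], [-1.04, 4.18], [0, 3.07], [-2.55, 2.55]. Speed limits (rad/s): [2.22, 2.22, 2.57, 3.14, 3.14, 3.14].

### API

Orientations are given as [roll, pitch, yaw] about the fixed x, y, z axes, in that order (R = Rz(yaw) Ry(pitch) Rx(roll)).
In Python, from cell import manip gives the robot as it stands.
- The arm moves only by the tool jog_arm, never from a script. Its argument "moves" is a list that holds one entry, the list of rows, each a list of 6 numbers: the shift along the world's x, y, z in mm, then the turn, a rotation vector about the world's x, y, z in degrees. In form: [[[dx, dy, dz, wx, wy, wz], ...]]. A call has 1 to 5 rows; each row shifts and turns the pose as measured when the row begins; what a row does not reach is not made up. A row lasts 1/10 s, in which the tool goes at most 50 mm and 8.59 degrees, less where a joint would pass 70% of its speed; a pose out of reach is approached as far as the arm can. A call is refused whole if a number of a shift passes 50 or a number of a turn 8.59, either way. A call with a gripper value outside its range is refused whole. "gripper" is the opening, from -1 (shut) to 1 (fully open), set as the call begins (left out, the last holds). The fingers move at their own pace and stop on an object; "squeeze" is the grip in N (left out, the last holds). Time passes only in rows, so rows that do not move let the fingers close. It gives the time, the measured TCP pose, the force and the opening at its end, in the units of the state.
- manip.read_state(): the state, without advancing time (a new reading comes with each control period).
- manip.camera(name): name is "scene" or "top" or "wrist"; returns (picture, depth): 420x560x3 uint8, blue, green, red; 420x560 float32, mm along the optical axis (not along the pixel's ray), 0 where there is no reading.
- manip.camera_params(name): a dict with "fx", "fy", "cx", "cy" (pixels), "dist" ([k1, k2, p1, p2, k3] as OpenCV has them; the pictures are not rectified), "rvec" (rotation vector, rad) and "tvec" (3), from world to camera coordinates, as OpenCV has them. Camera axes: x right, y down, z forward; pixel columns grow to the right and rows downward; lengths in mm; the calibration is good to about 2 mm. A picture is of the moment at which its call begins: read the wrist's pose just before it. camera_params takes no time and is no camera call; for the wrist camera it gives the pose at the moment of the call.
- manip.sign_off(): hands the job in, once; it reports no verdict.
The state is a dict: "clock": time; "joints": joint angles; "qd": joint speeds; "effort": joint torques, N m; "eef_pos": TCP position; "eef_rot": TCP orientation; "wrist_force": force on the tool from outside, world axes, zero at the start; "moment": the same for the moment, N m; "finger_gap": finger opening in mm.
Only numpy, scipy, OpenCV 4.12 (cv2) and the standard library are available. Lean on these libraries where they do the work, as an engineer would, in place of code of your own. Each camera call takes 0.05 s, during which the arm holds its last target. There are 200 camera calls.

## Working session

There is one attempt and no reset: what is moved stays moved. The work goes in short steps, Python scripts to look and compute and a tool call to move; the robot and the scene stay as the last step left them, time stands still between calls to the robot, and variables do not carry over. Pictures are saved under pics/ and viewed, about 8 in all and at most 12, crops included, and the job is handed in when it is done.

Besides the shell and the picture viewer there is one more tool, called after "Call:" by a JSON object that holds its "api" and its "payload", one argument or row to a line. jog_arm: Moves the arm, as the interface text tells. Its arguments: {"type":"object","properties":{"moves":{"type":"array","items":{"type":"array","items":{"type":"array","items":{"type":"number"}}}},"gripper":{"type":"number"},"squeeze":{"type":"number"}},"required":["moves"]}

```bash
mkdir -p pics; cat > h.py <<'E'
import numpy as np, cv2
from cell import manip
def grab(n,fn=None):
    P=manip.camera_params(n); im,d=manip.camera(n)
    if fn: cv2.imwrite('pics/'+fn,im)
    return P,im,d
def cloud(P,d):
    h,w=d.shape; K=np.array([[P['fx'],0,P['cx']],[0,P['fy'],P['cy']],[0,0,1.]])
    u,v=np.meshgrid(np.arange(w),np.arange(h))
    n=cv2.undistortPoints(np.stack([u,v],-1).reshape(-1,1,2).astype(float),K,np.array(P['dist'],float)).reshape(h,w,2)
    C=np.dstack([n[...,0]*d,n[...,1]*d,d])
    R=cv2.Rodrigues(np.array(P['rvec'],float))[0]
    W=(C-np.array(P['tvec'],float).ravel())@R
    W[d<=0]=np.nan
    return W
E
python3 - <<'E'
from h import *
s=manip.read_state(); print({k:np.round(v,3) for k,v in s.items()})
for n in('top','scene'):
    P,im,d=grab(n,n+'0.png'); np.savez(n+'0.npz',im=im,d=d,W=cloud(P,d))
E
```

```text
{'clock': np.float64(0.0), 'joints': array([-1.202,  0.3  ,  1.522, -0.   ,  1.321, -0.067]), 'qd': array([ 0.002, -0.001, -0.001, -0.   ,  0.002, -0.001]), 'effort': array([ 1.0000e-03, -5.3180e+01, -3.5273e+01,  7.1000e-02,  2.4000e-02,
       -0.0000e+00]), 'eef_pos': array([ 232.068, -498.379,  223.886]), 'eef_rot': array([3.081, 1.57 , 1.946]), 'wrist_force': array([0.195, 0.072, 0.984]), 'moment': array([0.049, 0.03 , 0.011]), 'finger_gap': np.float64(94.297)}
```

View pics/top0.png

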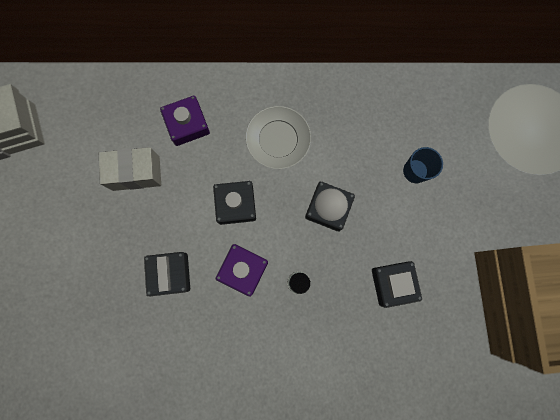

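View pics/scene0.png

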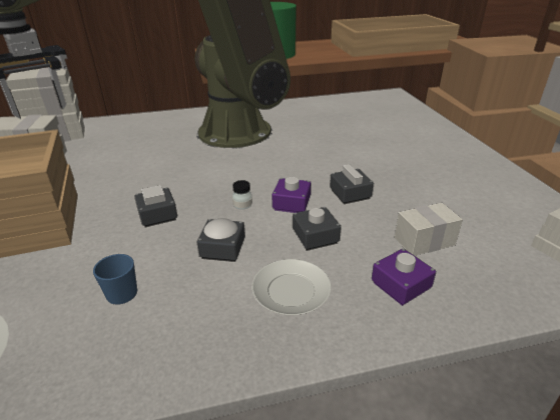

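The top view shows the round cap at about (233,200), square (402,284), bar (163,274) and mushroom (331,205). The purple lookalikes are at (182,115) and (241,270), with the jar at (300,283). The scene view shows the same layout.

```bash
cat > m.py <<'E'
from h import *
def caps(W,im,seeds,r=45):
    for n,(x,y) in seeds.items():
        near=(np.hypot(W[...,0]-x,W[...,1]-y)<r)
        m=near&(W[...,2]>61)&(W[...,2]<80)&(im.min(2)>100)
        p=W[m]; 
        if len(p)<8: print(n,'few',len(p)); continue
        rc=cv2.minAreaRect(p[:,:2].astype(np.float32))
        print(n,len(p),'mean',p.mean(0).round(1),'medz',np.median(p[:,2]).round(1),'rect',np.round(rc[0],1),np.round(rc[1],1),round(rc[2],1))
E
python3 - <<'E'
from m import *
t=np.load('top0.npz'); s=np.load('scene0.npz')
W=t['W']; seeds={}
for n,(u,v) in dict(round=(233,200),square=(402,284),bar=(163,274),stop=(331,205),purp=(241,270),jar=(300,283)).items():
    seeds[n]=W[v,u,:2]; print(n,W[v,u].round(1))
print('top');caps(W,t['im'],seeds); print('scene');caps(s['W'],s['im'],seeds)
# top plane of all things above 40
m=(W[...,2]>100)
E
```

```text
round [626.2  89.5  70. ]
square [ 450.9 -254.6   69.3]
bar [475.5 229.4  67.7]
stop [ 615.2 -114.8   66.1]
purp [482.1  72.3  67.2]
jar [454.9 -47.6  60.8]
top
round 185 mean [628.5  90.1  67.8] medz 67.8 rect [628.2  90.3] [30.  31.2] 47.9
square 487 mean [ 450.6 -254.5   68.3] medz 68.3 rect [ 450.7 -254.8] [45.  44.4] 9.8
bar 325 mean [476.7 231.2  68.2] medz 68.2 rect [476.7 231.2] [68.9 19. ] 5.3
stop 548 mean [ 618.5 -116.2   64.9] medz 64.8 rect [ 618.2 -116.1] [56.6 60. ] 81.2
purp 204 mean [483.1  73.2  68.7] medz 68.7 rect [483.2  73.3] [30.6 30.2] 89.7
jar few 0
scene
round 153 mean [632.7  88.2  68.6] medz 69.6 rect [630.   89.9] [30.2 35. ] 73.1
square 269 mean [ 456.2 -253.6   69.3] medz 70.2 rect [ 451.4 -254.1] [49.7 45.7] 9.6
bar 170 mean [482.9 231.1  68.7] medz 69.8 rect [479.1 233.3] [72.1 22. ] 6.3
stop 419 mean [ 625.4 -117.4   66.1] medz 66.1 rect [ 619.8 -116. ] [60.3 62.2] 51.7
purp 112 mean [488.4  71.7  69. ] medz 70.2 rect [485.9  73. ] [31.4 32.4] 69.2
jar few 2
```

Call:
{"api": "jog_arm", "payload": {
  "moves": [
    [[27,40,-10,0,0,0],[27,40,-10,0,0,0],[27,40,-10,0,0,0],[27,40,-10,0,0,0],[27,40,-10,0,0,0]]
  ],
  "gripper": -1,
  "squeeze": 10
}}

```text
clock: 0.6
eef_pos: [366.1, -296.3, 171.9]
eef_rot: [-2.671, 1.569, 2.469]
wrist_force: [-0.2, -0.7, 0.5]
finger_gap: 57.4
```

Call:
{"api": "jog_arm", "payload": {
  "moves": [
    [[27,40,0,0,0,0],[27,40,0,0,0,0],[27,40,0,0,0,0],[27,40,0,0,0,0],[27,40,0,0,0,0]]
  ]
}}

```text
clock: 1.1
eef_pos: [503.2, -87.1, 170.1]
eef_rot: [-2.563, 1.566, 2.576]
wrist_force: [-0.3, -0.5, 0.0]
finger_gap: 17.3
```

```bash
cat > st.py <<'E'
from h import *
from scipy.spatial.transform import Rotation as Ro
s=manip.read_state(); R=Ro.from_euler('xyz',s['eef_rot']).as_matrix()
print(s['clock'],s['eef_pos'].round(1),'x',R[:,0].round(3),'z',R[:,2].round(3),np.round(s['joints'],2),np.round(s['wrist_force'],2),s['finger_gap'])
E
python3 st.py
```

```text
1.1 [503.2 -87.1 170.1] x [-0.004  0.002 -1.   ] z [ 0.414 -0.91  -0.004] [-0.24  0.27  1.69  0.    1.18  0.9 ] [-0.3  -0.54  0.04] 17.252979127282966
```

Call:
{"api": "jog_arm", "payload": {
  "moves": [
    [[30,41,-8,0,0,0],[30,41,-8,0,0,0],[30,41,-8,0,0,0],[30,41,-8,0,0,0],[0,0,0,0,0,0]]
  ]
}}

```text
clock: 1.6
eef_pos: [619.4, 77.8, 137.0]
eef_rot: [-2.41, 1.565, 2.734]
wrist_force: [0.0, 0.4, -0.4]
finger_gap: 0.3
```

```bash
python3 - <<'E'
exec(open('st.py').read())
P,im,d=grab('wrist','w0.png'); W=cloud(P,d)
from m import caps
caps(W,im,dict(round=(629,90)),35)
E
```

```text
1.6 [619.4  77.8 137. ] x [-0.006  0.002 -1.   ] z [ 0.418 -0.908 -0.005] [0.07 0.54 1.38 0.   1.22 1.2 ] [ 0.04  0.39 -0.35] 0.28464913383253826
round 1438 mean [628.2  90.3  69.8] medz 69.8 rect [628.   90.2] [32.2 32.6] 30.9
```

View pics/w0.png

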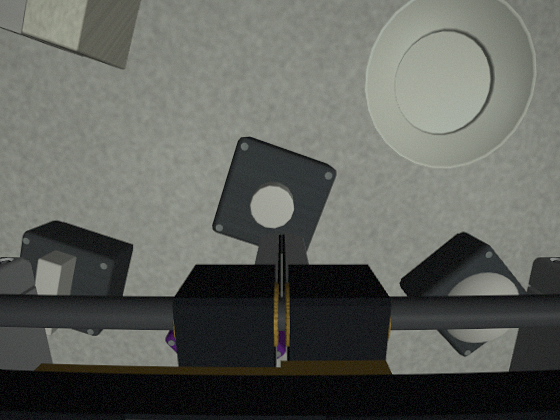

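The wrist view shows the round cap in the dark box at (272,207), with the shut fingertips just short of it at (282,240). It measures (628, 90, 69.8), which agrees with the other views.

Call:
{"api": "jog_arm", "payload": {
  "moves": [
    [[9,12.5,-10,0,0,0],[0,0,-17,0,0,0],[0,0,-12,0,0,0],[0,0,0,0,0,0]]
  ]
}}

```text
clock: 2.05
eef_pos: [626.6, 85.9, 97.6]
eef_rot: [-2.225, 1.564, 2.916]
wrist_force: [0.5, 0.3, 0.7]
finger_gap: 0.0
```

Call:
{"api": "jog_arm", "payload": {
  "moves": [
    [[2,4,-5,0,0,0],[0,1,-5,0,0,0],[0,0,-4,0,0,0],[0,0,-4,0,0,0]]
  ]
}}

```text
clock: 2.45
eef_pos: [629.2, 89.9, 81.1]
eef_rot: [-2.457, 1.567, 2.683]
wrist_force: [-2.8, 0.5, 1.7]
finger_gap: 0.4
```

Call:
{"api": "jog_arm", "payload": {
  "moves": [
    [[0,0,-3,0,0,0],[0,0,-2,0,0,0],[0,0,-1,0,0,0]]
  ]
}}

```text
clock: 2.75
eef_pos: [629.3, 89.9, 75.4]
eef_rot: [-2.539, 1.567, 2.6]
wrist_force: [-4.6, 0.2, 7.8]
finger_gap: 0.5
```

Call:
{"api": "jog_arm", "payload": {
  "moves": [
    [[0,0,3,0,0,0],[0,0,10,0,0,0],[0,0,25,0,0,0],[-20,-30,25,0,0,0],[0,0,0,0,0,0]]
  ]
}}

```text
clock: 3.25
eef_pos: [608.9, 59.2, 141.3]
eef_rot: [-2.467, 1.568, 2.673]
wrist_force: [0.9, 0.8, -0.2]
finger_gap: 0.3
```

```bash
python3 - <<'E'
exec(open('st.py').read())
P,im,d=grab('wrist'); W=cloud(P,d)
def chk(W,im):
  m=(np.hypot(W[...,0]-629,W[...,1]-90)<14); print('z',np.nanmedian(W[m][:,2]),m.sum())
  m=(np.hypot(W[...,0]-629,W[...,1]-90)<28)&(im.min(2)>100)&(W[...,2]>53)
  p=W[m]; print(len(p),cv2.minAreaRect(p[:,:2].astype(np.float32)),np.median(p[:,2]))
chk(W,im)
P,im,d=grab('top'); chk(cloud(P,d),im)
E
```

```text
3.25 [608.9  59.2 141.3] x [-0.003  0.001 -1.   ] z [ 0.415 -0.91  -0.002] [0.04 0.51 1.42 0.   1.21 1.18] [ 0.85  0.77 -0.16] 0.34173540345302555
z 244.28980543663457 14201
1355 ((627.4931640625, 93.15330505371094), (32.57179260253906, 37.91786193847656), 13.24791431427002) 58.73354473627975
z 421.6880091610689 299
0 ((0.0, 0.0), (0.0, 0.0), 0.0) nan
  return _methods._mean(a, axis=axis, dtype=dtype,
  ret = ret.dtype.type(ret / rcount)
```

Call:
{"api": "jog_arm", "payload": {
  "moves": [
    [[-20,-39,0,0,0,0],[-20,-39,0,0,0,0],[-20,-39,0,0,0,0],[-20,-39,0,0,0,0],[-20,-39,0,0,0,0]]
  ]
}}

```text
clock: 3.85
eef_pos: [507.0, -132.7, 134.4]
eef_rot: [-2.35, 1.561, 2.801]
wrist_force: [1.4, 0.3, 0.5]
finger_gap: 0.3
```

Call:
{"api": "jog_arm", "payload": {
  "moves": [
    [[-18,-37,0,0,0,0],[-18,-37,0,0,0,0],[-12,-25,0,0,0,0],[0,0,-10,0,0,0],[0,0,0,0,0,0]]
  ]
}}

```text
clock: 4.35
eef_pos: [455.7, -236.9, 120.7]
eef_rot: [-2.402, 1.556, 2.746]
wrist_force: [-0.3, 0.6, -0.2]
finger_gap: 0.6
```

```bash
python3 - <<'E'
exec(open('st.py').read())
from m import caps
P,im,d=grab('wrist'); caps(cloud(P,d),im,dict(square=(451,-254)),40)
P,im,d=grab('top','top1.png'); W=cloud(P,d); m=np.hypot(W[...,0]-629,W[...,1]-90)<13; p=W[m]; print(np.median(p[:,2]))
E
```

```text
4.35 [ 455.7 -236.9  120.7] x [-0.014  0.006 -1.   ] z [ 0.422 -0.907 -0.011] [-0.55  0.34  1.73 -0.    1.09  0.59] [-0.3   0.58 -0.24] 0.6423412846358068
square 1894 mean [ 460.7 -255.8   70.1] medz 70.2 rect [ 455.6 -253.4] [33.4 45.4] 9.7
56.79380502469725
```

Call:
{"api": "jog_arm", "payload": {
  "moves": [
    [[-5,-17,-10,-0.3,-0.8,0],[0,0,-9,0,0,0],[0,0,-3,0,0,0],[0,0,0,0,0,0]]
  ]
}}

```text
clock: 4.85
eef_pos: [454.1, -250.2, 99.5]
eef_rot: [1.005, 1.569, -0.123]
wrist_force: [-0.5, 0.2, 0.1]
finger_gap: 0.8
```

Call:
{"api": "jog_arm", "payload": {
  "moves": [
    [[-3,-4,-6,0,0,0],[0,0,-5,0,0,0],[0,0,-4,0,0,0],[0,0,-4,0,0,0]]
  ]
}}

```text
clock: 5.25
eef_pos: [451.8, -253.6, 80.3]
eef_rot: [0.777, 1.567, -0.35]
wrist_force: [-1.1, 0.1, 2.4]
finger_gap: 0.5
```

Call:
{"api": "jog_arm", "payload": {
  "moves": [
    [[0,0,-3,0,0,0],[0,0,-2,0,0,0],[0,0,0,0,0,0]]
  ]
}}

```text
clock: 5.55
eef_pos: [452.0, -253.6, 75.1]
eef_rot: [0.774, 1.567, -0.353]
wrist_force: [-3.3, 1.9, 8.9]
finger_gap: 0.8
```

Call:
{"api": "jog_arm", "payload": {
  "moves": [
    [[0,0,3,0,0,0],[0,0,10,0,0,0],[0,0,25,0,0,0],[0,30,30,0,0,0],[3,45,5,0,0,0]]
  ]
}}

```text
clock: 6.05
eef_pos: [454.3, -179.7, 150.7]
eef_rot: [1.13, 1.568, -0.002]
wrist_force: [1.5, 0.3, -0.4]
finger_gap: 0.7
```

Call:
{"api": "jog_arm", "payload": {
  "moves": [
    [[3,48,0,0,0,0],[3,48,0,0,0,0],[3,48,0,0,0,0],[3,48,0,0,0,0],[3,48,0,0,0,0]]
  ]
}}

```text
clock: 6.55
eef_pos: [469.1, 68.3, 155.5]
eef_rot: [1.04, 1.561, -0.096]
wrist_force: [-0.1, 0.4, -0.2]
finger_gap: 0.7
```

```bash
python3 - <<'E'
exec(open('st.py').read())
from m import caps
P,im,d=grab('top','top2.png'); W=cloud(P,d)
for n,c in dict(square=(451,-254),round=(629,90)).items():
    m=np.hypot(W[...,0]-c[0],W[...,1]-c[1])<13; print(n,np.median(W[m][:,2]))
caps(W,im,dict(bar=(477,232)))
E
```

```text
6.55 [469.1  68.3 155.5] x [ 0.01  -0.001 -1.   ] z [ 0.421 -0.907  0.005] [ 0.07  0.2   1.82 -0.    1.12  1.21] [-0.11  0.38 -0.15] 0.6883789898519365
square 56.70410946480304
round 56.71524317939126
bar 330 mean [476.7 231.2  68.3] medz 68.3 rect [476.7 231.4] [69.  19.5] 5.3
```

Call:
{"api": "jog_arm", "payload": {
  "moves": [
    [[2,42,-5,0,-0.6,-8],[2,42,-5,0,0,-8],[2,40,-5,0,0,-8],[2,30,-5,0,0,0],[0,0,-5,0,0,0]]
  ]
}}

```text
clock: 7.1
eef_pos: [476.8, 229.9, 133.8]
eef_rot: [1.29, 1.547, -0.25]
wrist_force: [0.7, -1.4, -0.8]
finger_gap: 0.6
```

```bash
python3 - <<'E'
exec(open('st.py').read())
from m import caps
P,im,d=grab('wrist','w2.png'); W=cloud(P,d)
caps(W,im,dict(bar=(477,232)),38)
E
```

```text
7.1 [476.8 229.9 133.8] x [ 0.023 -0.006 -1.   ] z [ 0.031 -1.     0.007] [ 0.39  0.34  1.69 -0.02  1.09  1.93] [ 0.68 -1.38 -0.8 ] 0.5717405275921971
bar 1338 mean [491.8 233.1  70.6] medz 70.6 rect [490.9 233.1] [40.  19.5] 5.9
```

View pics/w2.png

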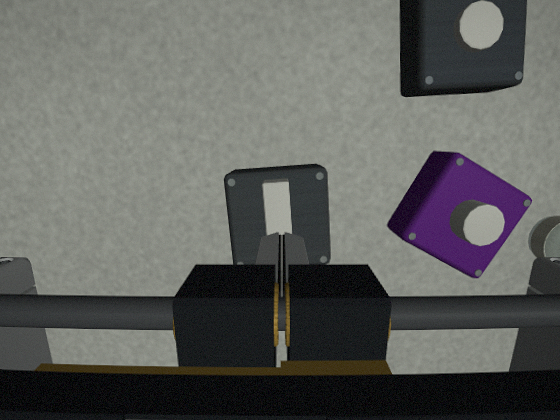

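The wrist view shows the bar cap at about (277,207), under the fingertips at (282,240). It lies along world x at about 6°, with its centreline at y≈231.7.

Call:
{"api": "jog_arm", "payload": {
  "moves": [
    [[0,2,-15,0.3,1.3,0],[0,0,-14,0,0,0],[0,0,-6,0,0,0],[0,0,0,0,0,0]]
  ]
}}

```text
clock: 7.55
eef_pos: [476.7, 227.8, 97.2]
eef_rot: [-0.437, 1.569, -1.978]
wrist_force: [0.3, 0.2, 0.6]
finger_gap: 0.4
```

Call:
{"api": "jog_arm", "payload": {
  "moves": [
    [[0,4,-3,0,0,0],[0,0,-4,0,0,0],[0,0,-4,0,0,0]]
  ]
}}

```text
clock: 7.85
eef_pos: [477.4, 231.6, 87.1]
eef_rot: [1.02, 1.569, -0.522]
wrist_force: [-1.0, -1.3, 2.2]
finger_gap: 0.5
```

Call:
{"api": "jog_arm", "payload": {
  "moves": [
    [[0,0,-4,0,0,0],[0,0,-4,0,0,0],[0,0,-3,0,0,0],[0,0,-1,0,0,0]]
  ]
}}

```text
clock: 8.25
eef_pos: [477.5, 231.6, 74.7]
eef_rot: [1.146, 1.568, -0.396]
wrist_force: [-2.6, -1.8, 8.6]
finger_gap: 0.4
```

Call:
{"api": "jog_arm", "payload": {
  "moves": [
    [[0,0,3,0,0,0],[0,0,10,0,0,0],[0,0,25,0,0,0],[0,0,40,0,0,0],[-20,-45,30,0,0,0]]
  ]
}}

```text
clock: 8.75
eef_pos: [459.5, 193.7, 179.3]
eef_rot: [-0.757, 1.567, -2.297]
wrist_force: [0.5, -0.8, 0.3]
finger_gap: 0.4
```

Call:
{"api": "jog_arm", "payload": {
  "moves": [
    [[-10,-45,10,0,0,0],[-10,-45,0,0,0,0],[-10,-45,0,0,0,0],[0,-30,0,0,0,0],[0,0,0,0,0,0]]
  ]
}}

```text
clock: 9.25
eef_pos: [427.5, 21.8, 196.3]
eef_rot: [1.32, 1.562, -0.219]
wrist_force: [0.9, 0.6, -0.3]
finger_gap: 0.3
```

```bash
python3 - <<'E'
exec(open('st.py').read())
P,im,d=grab('top','top3.png'); W=cloud(P,d); t=np.load('top0.npz')
P2,im2,d2=grab('scene','scene3.png'); W2=cloud(P2,d2); s=np.load('scene0.npz')
for n,c,r in [('square',(451,-254),13),('round',(629,90),12),('bar',(477,232),8),('stop',(618,-116),13)]:
    f=lambda W:round(float(np.median(W[np.hypot(W[...,0]-c[0],W[...,1]-c[1])<r][:,2])),1)
    print(n,'top',f(t['W']),f(W),'scene',f(s['W']),f(W2))
df=cv2.absdiff(im,t['im']).max(2); print((df>40).sum())
df2=cv2.absdiff(im2,s['im']).max(2)
cv2.imwrite('pics/cmp.png',cv2.resize(np.hstack([im,cv2.cvtColor(np.clip(df*3,0,255).astype(np.uint8),cv2.COLOR_GRAY2BGR)]),(800,300)))
E
```

```text
9.25 [427.5  21.8 196.3] x [ 0.009 -0.002 -1.   ] z [ 0.032 -0.999  0.002] [-0.03  0.05  1.89 -0.    1.2   1.51] [ 0.92  0.57 -0.29] 0.3214109496885307
square top 68.5 57.1 scene 70.4 59.0
round top 67.9 56.8 scene 69.7 59.0
bar top 68.3 56.6 scene 69.7 58.6
stop top 67.4 67.2 scene 69.8 69.6
13614
```

View pics/cmp.png

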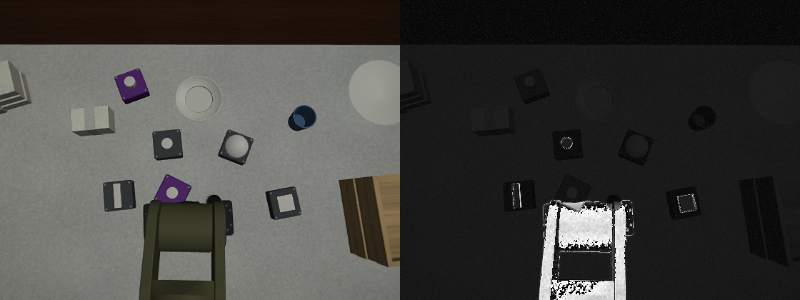

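The difference image shows only the three cap outlines changed, at (567,143), (517,195) and (687,203), plus the arm itself. No box or bystander edges moved, and all three caps sit about 11.5 mm lower. I'm handing in.

```bash
python3 -c "
from cell import manip; print(manip.sign_off())"
```

```text
the job is handed in; nothing more can be done
None
```

I pressed the round, square and bar buttons in that order with the shut fingertips, then moved the arm clear and handed the job in at about 9.3 s.

- **Force:** The readings at the bottom of each press were 7.8 to 8.9 N downward, with up to about 5 N sideways.
- **Buttons pressed:** In both fixed cameras each cap now stands 10.7 to 11.7 mm lower than at the start. That puts them within about 1.5 mm of the 58 mm fully-in height; the top camera reads 1 to 2 mm lower than the scene camera.
- **Emergency stop:** It is unchanged, 67.4 against 67.2 mm in the top view.
- **Bystanders:** The before-and-after top image shows no movement of the boxes, plate, cup or bundle. The arm partly covered the jar and the nearer purple box in that last picture, so I could not fully check those two. The fingers crossed that area well above them.

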